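# Set the canvas-jig stop to the setting block with the lug driver

### The arm

A 7-joint arm with a two-finger parallel gripper is mounted at the origin on the work surface. World frame = base frame: x ahead of the robot, y to its left, z up, the work surface at z = 0. Lengths are in m, angles in rad, forces in N, time in s.
With the tool pointing down it reaches from about 0.425 to 0.925 m from the base axis. Payload 6.8 kg.
Tool frame: the origin (TCP) lies at the very end of the fingers, on their centre line; the grasp point (between the pads) lies 19 mm behind it (bot.grip_depth is the distance from the TCP to the grasp point, in m); z points along the fingers, y is the direction in which the jaws open and shut (so a half turn about z gives the same grasp; the last joint's range is limited). The gripper opens to 85 mm and grips with 20 to 120 N. Pads are 22 mm wide; open, the fingers measure 114 mm over their backs; the gripper's body (76 mm by 85 mm) begins 54 mm behind the grasp point. The pads swing forward as they close: fully open they stand 13 mm farther back than shut.
Start: joints at [-1.285, 0.477, 0.022, 1.555, -0.011, 1.109, -0.083], TCP at [0.259, 0.623, 0.231] pointing down, gripper open.
Joint ranges: [-2.96, 2.96], [-0.34, 2.1], [-1.41, 1.46], [0.24, 2.44], [-1.37, 4.51], [0.17, 1.92], [-2.96, 2.96]. Speed limits (rad/s): [2.39, 2.39, 3.14, 3.14, 3.14, 3.14, 3.14].

### API

Orientations are given as a unit quaternion [w, x, y, z].
In Python, from station import bot gives the robot as it stands.
- The arm moves only by the tool step_arm, never from a script. Its argument "increments" is a list of rows, each a list of 7 numbers: the shift along the world's x, y, z in m, then the turn, a rotation vector about the world's x, y, z in degrees, then the gripper command: -1 is fully open, 1 is shut, values between are in proportion. In form: [[dx, dy, dz, rx, ry, rz, fingers], ...]. A call has 1 to 10 rows; each row is the pose to reach, as a shift and turn from the pose commanded when the call began; what a row does not reach only later rows make up. A row lasts 1/12 s, in which the tool goes at most 41.7 mm and 7.16 degrees, less where a joint would pass 70% of its speed; a pose out of reach is approached as far as the arm can. A call with a gripper value outside its range is refused whole. The fingers move at their own pace and stop on an object; "force" is the grip in N (left out, the last holds). Time passes only in rows, so rows that repeat a pose let the fingers close. It gives the time, the measured TCP pose, the force and the opening at its end, in the units of the state.
- bot.get_obs(): the state, without advancing time (a new reading comes with each control period).
- bot.read_camera(name): name is "scene" or "top" or "wrist"; returns a dict with "color" (420x560x3 uint8, red, green, blue), "intrinsics" (3x3 intrinsics, pixels), "extrinsics" (4x4, takes a point from camera to world coordinates). Camera axes: x right, y up, looking along -z (the intrinsics and any distortion apply to the point x, -y, -z); pixel columns grow to the right and rows downward; lengths in m; the calibration is good to about 2 mm. A picture is of the moment at which its call begins. There is no depth.
- bot.hand_in(): hands the job in, once; it reports no verdict.
Trained networks look in the newest picture that a camera, given by its name, has taken for a name from the list of things; names that differ only in an ending like _2 or _b are one class to them, and where a whole thing is asked for, a point or a joint stands for the part that bears it (a point fixed in the world has none). Each returns a list of dicts, best first, with "conf" (0 to 1); they miss things now and then, are a little off and sometimes report something else, mostly with a low value. They report only what shows in the picture. A call takes as long as a camera call. They do not tell look-alikes from the thing itself.
- bot.recognise(thing, camera): "location" ([column, row] as shares, 0 to 1, of the picture: columns of its width, rows of its height, amid what is visible of it).
- bot.place_of(thing, camera): "location" ([column, row] as shares, 0 to 1, of the picture: columns of its width, rows of its height: a listed point, or the origin of a listed thing).
The state is a dict: "t": time; "q": joint angles; "joint_vel": joint speeds; "joint_torque": joint torques, N m; "eef_pos": TCP position; "tool_rot": TCP orientation; "contact_force": force on the tool from outside, world axes, zero at the start; "torque": the same for the moment, N m; "gripper_width": opening from 0.0 (shut) to 1.0 (fully open).
Only numpy, scipy, OpenCV 4.12 (cv2) and the standard library are available. Lean on these libraries where they do the work, as an engineer would, in place of code of your own. Each camera call takes 0.05 s, during which the arm holds its last target.

### The job

Set the depth stop of the canvas-edging jig: of the two blue stop stands, take the one that has the orange setting block under its foot. Pick up the red-handled four-lug driver, lower it over that stop's brass cross-bar so that it sits down on the round head, and turn it clockwise (seen from above) until the white sprung foot has come down on the block and is pushed in slightly, by some 1 to 5 mm, so that the block would still just drag beneath it. Turn the screw with the driver only, leave the driver standing on the screw and the block where it is, and do not disturb the other stop, the tape, the jar or the screwdriver.

Things in the scene. Friction and masses are not known exactly. Their poses are not given: they have to be found in the camera images.
- driver: Driver, 110 mm tall, 0.25 kg, standing on four steel lugs (9 mm thick, 22 long, centres 20 mm off the axis, at 45 degrees to its x and y). Above: 54 mm disc (22 to 32 mm up), shaft, red bar handle, 70 mm along x, 18 mm along y, 76 to 110 mm up: grip across the 18 mm. Origin: on the axis at the lug ends. Handle parallel or square to the cross-bar: bar midway between lugs, 22 degrees idle turn.
- stop_screw: Head of the screw to set: 68 mm aluminium disc on a blue stand's arm, with a brass cross-bar on it (50 mm along x, 7 along y, 14 tall). Origin: on the axis on the disc's top, 123 mm above the table, where the lugs will stand. Drag 0.08 N m; stays as left, keeps its height. Clockwise from above lowers the foot 12 mm per rad; it touches the block within 0.9 rad, range ends no sooner than 1.35 rad.
- stop_foot: White round foot, 20 mm across, below the arm of the stop to set, on the screw axis. Origin: centre of its underside. Starts 6 to 10 mm above the block; once on it, it is pushed up into its spindle against a soft spring (0.6 N at first touch, 0.4 N more per mm; solid after 9 mm).
- setting_block: Orange setting block, loose, 0.1 kg, 55 x 40 x 40 mm (x, y, z), standing on the 8 mm base plate of the stop to be set, under its foot. Origin: centre of its underside; its top is 40 mm above.
- spare_foot: White foot of the other stop stand, identical but with no block under it: leave its screw alone. Origin: centre of its underside, on its screw axis; its head stands 123 mm (bar 137 mm) above the table.
- tape: Yellow roll of tape lying flat, 96 mm across, 25 mm high. Origin: centre of its underside. To be left alone.
- jar: Amber jar with black lid, 60 mm across, 75 mm high. Origin: centre of its underside. To be left alone.
- screwdriver: Plain screwdriver with blue handle, lying flat: does not fit this screw, to be left alone. Its length lies along x; origin below its middle.
Not all that is in view belongs to the job. What is shaped like the driver but purple is not meant. Of the things like the setting_block, leave any that is green; of the rest the smaller one is meant.

How it is judged:
On the way, in this order (a step that is already met when the one before it is completed fails the run):
1. the driver sits down over the cross-bar of the stop screw (horizontal distance between driver and stop_screw below 0.012 m and z of driver in the frame of stop_screw between -0.006 and 0.006 m), for 0.1 s.
2. the screw, driver on it, brings the foot down on the setting block (contact force between stop_foot and setting_block above 0.3 N and horizontal distance between driver and stop_screw below 0.015 m and z of driver in the frame of stop_screw below 0.008 m), for 0.2 s.
At the end, for the whole second after the job is handed in: The foot presses lightly on the block (0.3 to 3.2 N: first touch to 6 mm pushed in); the block rests upright, its centre within 22 mm of the screw axis; the driver stands on the screw head, released, at rest, upright within 10 degrees, within 15 mm of its axis and 6 mm of its face (contact force between stop_foot and setting_block between 0.3 and 3.2 N and horizontal distance between setting_block and stop_foot below 0.022 m and angle between setting_block's own z axis and vertical below 0.1 rad and horizontal distance between driver and stop_screw below 0.015 m and z of driver in the frame of stop_screw between -0.006 and 0.006 m and angle between driver's own z axis and vertical below 0.17 rad and linear speed of each of driver, setting_block below 0.03 m/s).
It fails at once if the block is jammed hard under the foot (over 12 N) (contact force between stop_foot and setting_block above 12 N).
It fails at once if the screw head is worked with the fingers instead of the driver (contact force between the fingers and stop_screw above 3 N).
It fails at once if the setting block is shifted by more than 15 mm (distance of setting_block from where it was at the start of the episode above 0.015 m).
It fails at once if the other stop is turned (distance of spare_foot from where it was at the start of the episode above 0.004 m).
It fails at once if the tape, the jar or the screwdriver is disturbed by more than 30 mm (distance of any of tape, jar, screwdriver from where it was at the start of the episode above 0.03 m).
It also fails if it takes over 45 s, if anything falls off the work surface, if the arm or the gripper's body presses on something with over 40 N, if the wrist force passes 120 N, or if a joint passes its speed limit or range.

## Working session

There is one attempt and no reset: what is moved stays moved. The work goes in short steps, Python scripts to look and compute and a tool call to move; the robot and the scene stay as the last step left them, time stands still between calls to the robot, and variables do not carry over. Pictures are saved under pics/ and viewed, and the job is handed in when it is done.

Besides the shell and the picture viewer there is one more tool, called as name(argument=value, ...), one argument or row to a line, values as JSON. step_arm: Moves the arm, as the interface text tells. Its arguments: {"type":"object","properties":{"increments":{"type":"array","items":{"type":"array","items":{"type":"number"}}},"force":{"type":"number"}},"required":["increments"]}

```bash
mkdir -p pics; ls; cat > h.py <<'E'
import numpy as np, cv2
from station import bot
def snap(cam,fn=None):
    r=bot.read_camera(cam)
    if fn: cv2.imwrite('pics/'+fn,cv2.cvtColor(r['color'],cv2.COLOR_RGB2BGR))
    return r
def ray(r,px):
    K=np.array(r['intrinsics']);E=np.array(r['extrinsics'])
    d=np.linalg.inv(K)@np.array([px[0],px[1],1.]);d=np.array([d[0],-d[1],-d[2]])
    return E[:3,3],E[:3,:3]@d
def atz(r,px,z):
    o,d=ray(r,px);return o+d*(z-o[2])/d[2]
def proj(r,p):
    K=np.array(r['intrinsics']);E=np.array(r['extrinsics'])
    c=E[:3,:3].T@(np.array(p)-E[:3,3]);u=K@np.array([c[0],-c[1],-c[2]]);return u[:2]/u[2]
E
python3 - <<'E'
from h import *
for c in ['scene','top','wrist']:
    r=snap(c,c+'0.png');print(c,np.round(r['intrinsics'],1).tolist(),np.round(r['extrinsics'],3).tolist(),r.keys())
    for t in ['driver','stop_screw','stop_foot','setting_block','spare_foot']:
        for f in (bot.recognise,bot.place_of):
            print(t,f.__name__,[(np.round(np.array(d['location'])*[560,420]).tolist(),round(d['conf'],2)) for d in f(t,c)])
E
```

```text
pics
scene [[416.6, 0.0, 282.8], [0.0, 416.6, 207.0], [0.0, 0.0, 1.0]] [[-0.784, -0.386, 0.486, 0.934], [0.62, -0.459, 0.636, 0.497], [-0.023, 0.8, 0.599, 0.555], [0.0, 0.0, 0.0, 1.0]] dict_keys(['color', 'intrinsics', 'extrinsics'])
driver call [([341.0, 202.0], 0.73), ([378.0, 192.0], 0.65)]
driver call [([341.0, 232.0], 0.75), ([379.0, 209.0], 0.56)]
stop_screw call [([322.0, 258.0], 0.95), ([316.0, 301.0], 0.34)]
stop_screw call [([318.0, 256.0], 0.73)]
stop_foot call [([317.0, 286.0], 0.47)]
stop_foot call [([318.0, 288.0], 0.53), ([316.0, 307.0], 0.47)]
setting_block call [([358.0, 379.0], 0.92), ([315.0, 298.0], 0.85), ([246.0, 347.0], 0.62), ([280.0, 151.0], 0.53)]
setting_block call [([356.0, 388.0], 0.91), ([248.0, 354.0], 0.71), ([316.0, 310.0], 0.62), ([319.0, 288.0], 0.54)]
spare_foot call []
spare_foot call [([226.0, 185.0], 0.45)]
top [[385.4, 0.0, 282.5], [0.0, 385.4, 213.2], [0.0, 0.0, 1.0]] [[0.023, 0.995, -0.1, 0.466], [-1.0, 0.023, -0.004, 0.016], [-0.001, 0.1, 0.995, 0.901], [0.0, 0.0, 0.0, 1.0]] dict_keys(['color', 'intrinsics', 'extrinsics'])
driver call [([268
[... 156 characters left out ...]
.68)]
stop_foot call []
stop_foot call [([303.0, 135.0], 0.22)]
setting_block call [([222.0, 125.0], 0.86), ([165.0, 161.0], 0.66), ([224.0, 185.0], 0.48)]
setting_block call [([225.0, 127.0], 0.81), ([167.0, 162.0], 0.69), ([220.0, 183.0], 0.45)]
spare_foot call []
spare_foot call []
wrist [[322.9, 0.0, 279.0], [0.0, 322.9, 206.3], [0.0, 0.0, 1.0]] [[0.384, -0.888, -0.253, 0.195], [0.923, 0.369, 0.105, 0.65], [-0.0, -0.274, 0.962, 0.373], [0.0, 0.0, 0.0, 1.0]] dict_keys(['color', 'intrinsics', 'extrinsics'])
driver call []
driver call []
stop_screw call []
stop_screw call []
stop_foot call []
stop_foot call []
setting_block call []
setting_block call []
spare_foot call []
spare_foot call []
```

```bash
cd pics; python3 -c "
import cv2
for n in ['scene','top']:
    i=cv2.imread(n+'0.png');cv2.imwrite(n+'0b.png',cv2.resize(i,(800,600),interpolation=cv2.INTER_CUBIC))
"
```

```text
(no output)
```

View pics/scene0b.png

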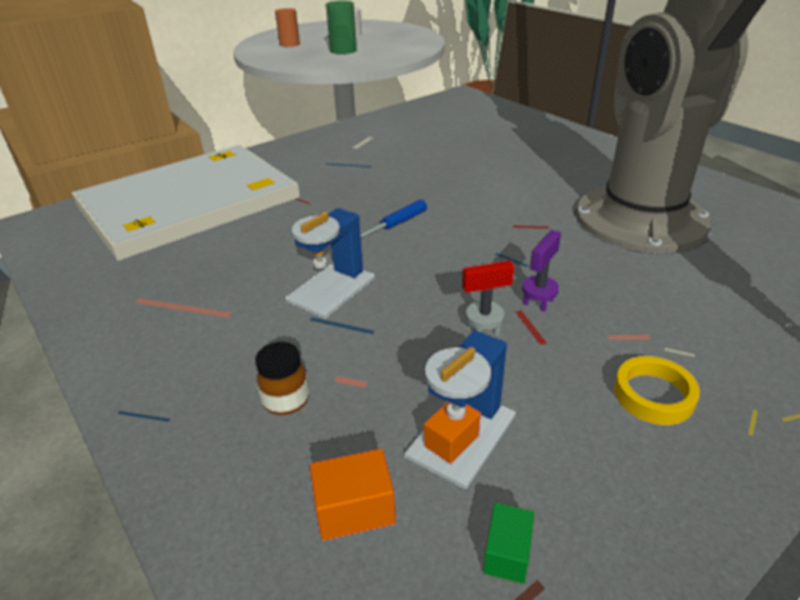

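View pics/top0b.png

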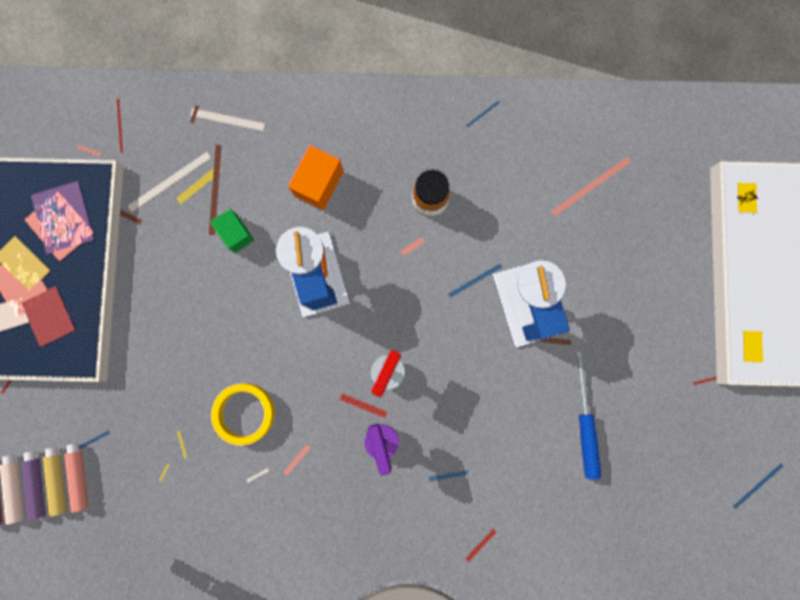

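Red driver at top (387,372)/scene (487,290) in the 800x600 pictures; the purple look-alike is at top (381,447) and is not meant. The stop with a small orange block under it is at top (300,250)/scene (457,372). The spare stop at top (541,284) has no block. The larger orange block (317,177) and the green one (231,230) are not meant. Next: a crop to confirm this, then measurements.

```bash
python3 - <<'E'
from h import *
S=cv2.imread('pics/scene0.png');T=cv2.imread('pics/top0.png')
a=cv2.resize(S[170:350,270:410],None,fx=3,fy=3,interpolation=cv2.INTER_CUBIC)
b=cv2.resize(T[150:330,170:310],None,fx=3,fy=3,interpolation=cv2.INTER_CUBIC)
cv2.imwrite('pics/crop0.png',np.hstack([a[:540],b[:540]])[:, :800] if 0 else cv2.resize(np.hstack([a,b]),(800,514)))
E
```

```text
(no output)
```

View pics/crop0.png

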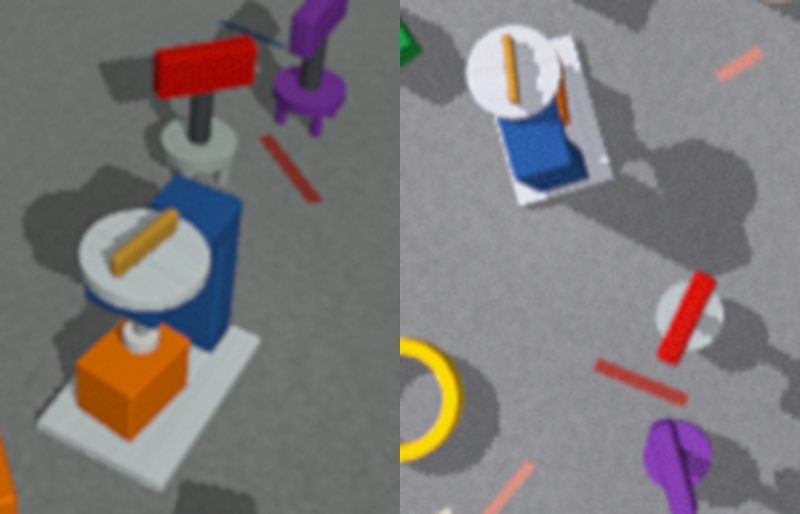

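```bash
cat >> h.py <<'E'
from scipy.optimize import minimize
def boxpts(x,y,a,L,W,z0,z1):
    c,s=np.cos(a),np.sin(a);P=[]
    for i in(-1,1):
        for j in(-1,1):
            for z in(z0,z1): P.append([x+c*i*L/2-s*j*W/2,y+s*i*L/2+c*j*W/2,z])
    return np.array(P)
def sil(r,P):
    m=np.zeros((420*4,560*4),np.uint8)
    q=np.array([proj(r,p) for p in P])
    h=cv2.convexHull(((q+.5)*4).astype(np.float32)).astype(np.int32)
    cv2.fillConvexPoly(m,h,255);return cv2.resize(m,(560,420),interpolation=cv2.INTER_AREA)/255.
def fit(views,x0,L,W,z0,z1):
    def c(p):
        e=0
        for r,m in views:
            s=sil(r,boxpts(p[0],p[1],p[2]/10,L,W,z0,z1));e+=np.abs(s-m).sum()/m.sum()
        return e
    best=None
    for a in x0[2]:
        o=minimize(c,[x0[0],x0[1],a*10],method='Nelder-Mead',options=dict(initial_simplex=[[x0[0],x0[1],a*10],[x0[0]+.01,x0[1],a*10],[x0[0],x0[1]+.01,a*10],[x0[0],x0[1],a*10+3]],xatol=1e-5,fatol=1e-4))
        if best is None or o.fun<best.fun: best=o
    return best.x[0],best.x[1],best.x[2]/10,best.fun
def near(m,px,rad):
    k=np.zeros(m.shape,np.uint8);cv2.circle(k,(int(px[0]),int(px[1])),rad,1,-1);return m*k
def hsv(r): return cv2.cvtColor(r['color'],cv2.COLOR_RGB2HSV).astype(int)
def redm(r):
    H=hsv(r);return (((H[...,0]<6)|(H[...,0]>174))&(H[...,1]>200)&(H[...,2]>90)).astype(float)
def brassm(r):
    H=hsv(r);return ((H[...,0]>10)&(H[...,0]<24)&(H[...,1]>120)&(H[...,2]>90)).astype(float)
E
python3 - <<'E'
from h import *
r=snap('top');s=snap('scene')
g=atz(r,(271,261),.11);print(g)
A=np.arange(0,3.1,.5)
vt=(r,near(redm(r),(271,261),22));vs=(s,near(redm(s),(341,194),25))
print(vt[1].sum(),vs[1].sum())
for v in([vt],[vs],[vt,vs]): print('driver',np.round(fit(v,(g[0],g[1],A),.07,.018,.076,.110),4))
g=atz(r,(209,174),.137);print(g)
vt=(r,near(brassm(r),(209,174),16));vs=(s,near(brassm(s),(320,254),18))
print(vt[1].sum(),vs[1].sum())
for v in([vt],[vs],[vt,vs]): print('bar',np.round(fit(v,(g[0],g[1],A),.05,.007,.123,.137),4))
# disc
for q,c,rad in((r,(209,174),30),(s,(321,261),35)):
    H=hsv(q);m=((H[...,1]<40)&(H[...,2]>150)|(brassm(q)>0)).astype(np.uint8);m=near(m,c,rad).astype(np.uint8)
    print(m.sum())
    cs=cv2.findContours(m,0,1)[0];k=max(cs,key=cv2.contourArea);e=cv2.fitEllipse(cv2.convexHull(k));print(e,atz(q,e[0],.123),cv2.contourArea(k))
print(bot.get_obs())
E
```

```text
[0.4467759  0.04036598 0.11      ]
213.0 558.0
driver [0.4465 0.0426 2.6679 0.471 ]
driver [ 0.4454  0.0451 -0.1735  0.2867]
driver [ 0.446   0.0434 -0.3845  0.8177]
[0.61823221 0.16887096 0.137     ]
67.0 191.0
bar [0.6203 0.1715 0.2265 0.7484]
bar [0.62   0.1735 0.2445 0.4285]
bar [0.6182 0.172  0.2266 1.2374]
1600
((207.96075439453125, 174.806640625), (56.527618408203125, 60.486331939697266), 138.09207153320312) [0.61929978 0.1737229  0.123     ] 1577.0
1364
((320.4549255371094, 260.1257629394531), (35.30751037597656, 44.56843948364258), 94.21977233886719) [0.62273649 0.1773114  0.123     ] 1034.5
{'t': 1.75, 'q': array([-1.28507866,  0.47701164,  0.02241769,  1.55536783, -0.01151234,
        1.10928963, -0.08310289]), 'joint_vel': array([ 0.00035327, -0.0013563 , -0.0008211 ,  0.00035856,  0.00079988,
       -0.00073175, -0.00029136]), 'joint_torque': array([-7.25617701e-04, -5.96308672e+01,  1.60600394e+00, -2.81540698e+01,
        1.23918659e-02,  1.60944459e-03,  2.32225409e-05]), 'eef_pos': array([0.25902168, 0.62336364, 0.23131404]), 'tool_rot': array([-5.12194031e-06,  1.95660844e-01,  9.80671624e-01,  2.69436673e-05]), 'contact_force': array([-0.35397378,  1.14804394,  0.94602153]), 'torque': array([ 0.00664706,  0.01426049, -0.05530111]), 'gripper_width': 0.9985922265772625}
```

```bash
cat >> h.py <<'E'
import pickle
def take(cam,tag):
    r=snap(cam,tag+'.png');pickle.dump(r,open('pics/'+tag+'.pkl','wb'));return r
def ld(tag): return pickle.load(open('pics/'+tag+'.pkl','rb'))
def soft(r,ref,bg,c,rad):
    I=r['color'].astype(float);d=np.array(ref,float)-np.array(bg,float)
    return I
E
python3 - <<'E'
from h import *
r=take('top','top1');s=take('scene','scene1')
print(r['color'][250:274:2,258:286:2].tolist()[0])
for n,q,c in(('top',r,(271,261)),('sc',s,(341,194))):
    H=hsv(q);m=near((((H[...,0]<10)|(H[...,0]>170))&(H[...,1]>110)).astype(float),c,28);print(m.sum())
    I=cv2.cvtColor(q['color'],cv2.COLOR_RGB2BGR).copy();K=I.copy();K[m>0]=(255,255,0)
    x,y=c;cv2.imwrite(f'pics/m_{n}.png',cv2.resize(np.hstack([I[y-35:y+35,x-35:x+35],K[y-35:y+35,x-35:x+35]]),(800,400),interpolation=0))
E
```

```text
[[150, 150, 154], [145, 146, 153], [144, 143, 147], [159, 163, 166], [182, 189, 192], [182, 190, 195], [191, 136, 141], [220, 25, 17], [216, 21, 3], [216, 22, 21], [198, 22, 17], [140, 94, 96], [140, 141, 145], [143, 142, 146]]
328.0
646.0
```

View pics/m_top.png

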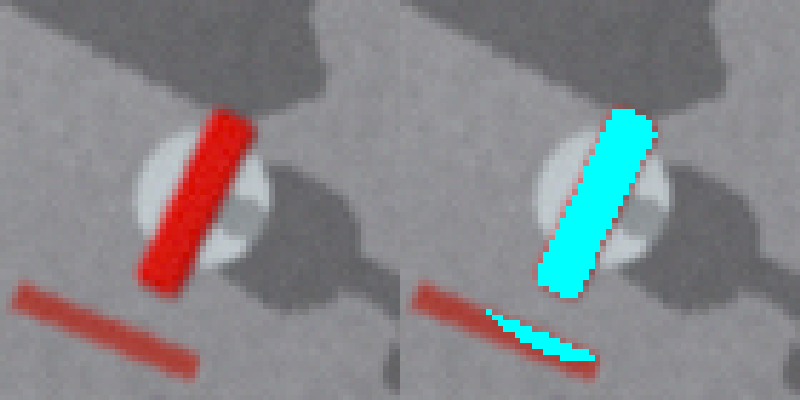

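View pics/m_sc.png

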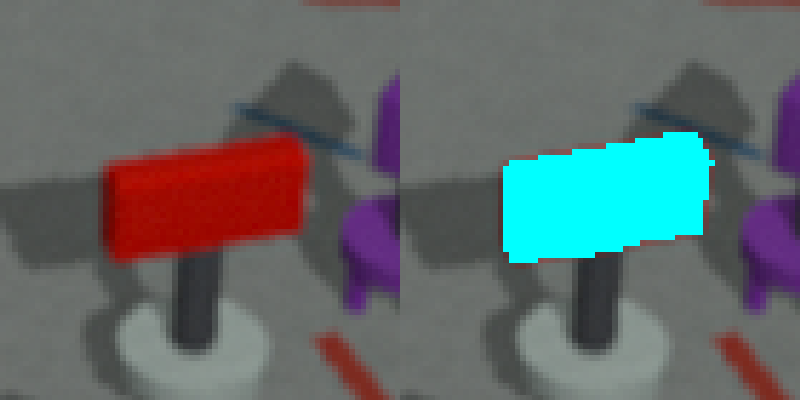

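```bash
python3 - <<'E'
from h import *
r=ld('top1');s=ld('scene1');A=np.arange(-1.4,1.6,.4)
def big(m):
    n,l,st,_=cv2.connectedComponentsWithStats(m.astype(np.uint8));k=1+np.argmax(st[1:,4]);return (l==k).astype(float)
V=[]
for q,c in((r,(271,261)),(s,(341,194))):
    H=hsv(q);V.append((q,big(near((((H[...,0]<10)|(H[...,0]>170))&(H[...,1]>130)).astype(float),c,28))))
for v in(V[:1],V[1:],V): print('driver',np.round(fit(v,(.446,.043,A),.07,.018,.076,.110),4),v[0][1].sum())
V=[]
for q,c in((r,(209,174)),(s,(320,254))):
    H=hsv(q);V.append((q,big(near(((H[...,0]>8)&(H[...,0]<28)&(H[...,1]>70)).astype(float),c,20))))
    x,y=c;K=cv2.cvtColor(q['color'],cv2.COLOR_RGB2BGR).copy();I=K.copy();K[V[-1][1]>0]=(255,255,0)
    V[-1]+=(np.hstack([I[y-35:y+35,x-35:x+35],K[y-35:y+35,x-35:x+35]]),)
cv2.imwrite('pics/m_bar.png',cv2.resize(np.vstack([V[0][2],V[1][2]]),(600,600),interpolation=0))
V=[v[:2] for v in V]
for v in(V[:1],V[1:],V): print('bar',np.round(fit(v,(.619,.173,A),.05,.007,.123,.137),4),v[0][1].sum())
E
```

```text
driver [ 0.4467  0.0432 -0.4128  0.1684] 271.0
driver [ 0.4455  0.0449 -0.2641  0.1555] 633.0
driver [0.4462 0.0431 2.7111 0.3549] 271.0
bar [0.6201 0.1717 0.1701 0.3383] 90.0
bar [0.6199 0.1735 0.2239 0.2221] 227.0
bar [0.6184 0.1717 0.1953 0.6431] 90.0
```

View pics/m_bar.png

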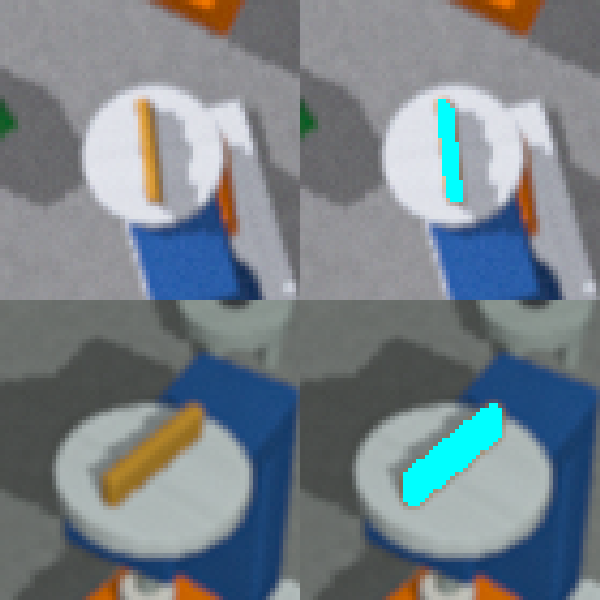

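Driver ≈ (0.446, 0.043), handle yaw ≈ -0.3 to -0.4 rad. Bar ≈ (0.620, 0.1725), yaw ≈ 0.19. The tool's yaw already roughly fits the handle, so I'll move over the driver and refine with the wrist camera.

step_arm(
  increments=[
    [0.187, -0.58, 0.02, 0, 0, 0, -1],
    [0.187, -0.58, 0.02, 0, 0, 0, -1],
    [0.187, -0.58, 0.02, 0, 0, 0, -1],
    [0.187, -0.58, 0.02, 0, 0, 0, -1],
    [0.187, -0.58, 0.02, 0, 0, 0, -1],
    [0.187, -0.58, 0.02, 0, 0, 0, -1],
    [0.187, -0.58, 0.02, 0, 0, 0, -1],
    [0.187, -0.58, 0.02, 0, 0, 0, -1],
    [0.187, -0.58, 0.02, 0, 0, 0, -1],
    [0.187, -0.58, 0.02, 0, 0, 0, -1],
  ],
)

```text
t: 2.68
eef_pos: [0.3871, 0.2251, 0.2454]
tool_rot: [0.0, 0.196, 0.981, 0.0]
contact_force: [0.7, 0.9, -0.1]
gripper_width: 1.001
```

step_arm(
  increments=[
    [0.059, -0.182, 0, 0, 0, 0, -1],
    [0.059, -0.182, 0, 0, 0, 0, -1],
    [0.059, -0.182, 0, 0, 0, 0, -1],
    [0.059, -0.182, 0, 0, 0, 0, -1],
    [0.059, -0.182, 0, 0, 0, 0, -1],
    [0.059, -0.182, 0, 0, 0, 0, -1],
    [0.059, -0.182, 0, 0, 0, 0, -1],
  ],
)

```text
t: 3.27
eef_pos: [0.4461, 0.0438, 0.2452]
tool_rot: [0.0, 0.197, 0.98, 0.0]
contact_force: [-1.0, 0.7, -0.6]
gripper_width: 0.999
```

```bash
python3 - <<'E'
from h import *
w=take('wrist','w1');o=bot.get_obs();print(o['eef_pos'],o['tool_rot'],o['q'],proj(w,(.446,.043,.11)))
E
```

```text
[0.44575667 0.04529319 0.2450733 ] [6.76517262e-06 1.95982171e-01 9.80607422e-01 2.69517755e-04] [-0.59997716  0.07282781  0.38297235  2.07651602 -0.03295055  0.9975255
  0.97622456] [278.11713085 195.92467768]
```

View pics/w1.png

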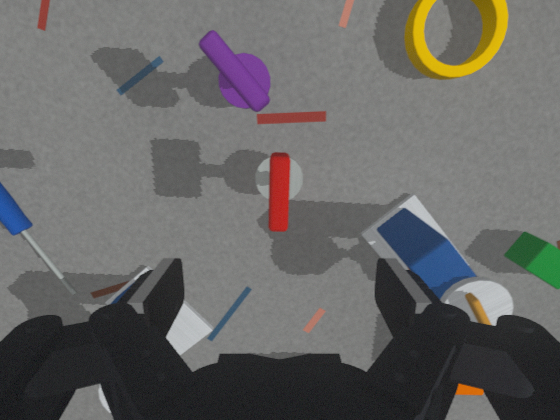

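Wrist picture: the red handle is at (279,192) and almost vertical, so it is nearly aligned with the tool. I'll fit it for an exact pose.

```bash
cat >> h.py <<'E'
def big(m):
    n,l,st,_=cv2.connectedComponentsWithStats(m.astype(np.uint8));k=1+np.argmax(st[1:,4]);return (l==k).astype(float)
def handle(q,c,rad):
    H=hsv(q);return big(near((((H[...,0]<10)|(H[...,0]>170))&(H[...,1]>150)).astype(float),c,rad))
def barmask(q,c,rad):
    H=hsv(q);return big(near(((H[...,0]>8)&(H[...,0]<28)&(H[...,1]>70)).astype(float),c,rad))
E
python3 - <<'E'
from h import *
w=ld('w1');m=handle(w,(279,192),50);print(m.sum())
print(np.round(fit([(w,m)],(.446,.043,np.arange(-1.5,1.6,.3)),.07,.018,.076,.110),4))
m=barmask(w,(483,310),22);print(m.sum())
print(np.round(fit([(w,m)],(.62,.172,np.arange(-1.5,1.6,.3)),.05,.007,.123,.137),4))
E
```

```text
1454.0
[ 0.4464  0.0433 -0.4099  0.1516]
340.0
[0.616  0.1723 0.238  0.8114]
```

step_arm(
  increments=[
    [0.0, -0.001, -0.04, 0, 0, -1, -1],
    [0.0, -0.001, -0.08, 0, 0, -1, -1],
    [0, -0.001, -0.12, 0, 0, -1, -1],
    [0, -0.001, -0.15, 0, 0, -1, -1],
    [0, -0.001, -0.17, 0, 0, -1, -1],
    [0, -0.001, -0.17, 0, 0, -1, -1],
    [0, -0.001, -0.17, 0, 0, -1, -1],
  ],
)

```text
t: 3.9
eef_pos: [0.445, 0.0452, 0.0745]
tool_rot: [-0.001, 0.203, 0.979, -0.0]
contact_force: [0.5, 0.3, 0.1]
gripper_width: 1.003
```

step_arm(
  increments=[
    [0, 0, 0, 0, 0, 0, 1],
    [0, 0, 0, 0, 0, 0, 1],
    [0, 0, 0, 0, 0, 0, 1],
    [0, 0, 0, 0, 0, 0, 1],
    [0, 0, 0, 0, 0, 0, 1],
    [0, 0, 0, 0, 0, 0, 1],
    [0, 0, 0, 0, 0, 0, 1],
    [0, 0, 0, 0, 0, 0, 1],
  ],
  force=60,
)

```text
t: 4.57
eef_pos: [0.4462, 0.0441, 0.0756]
tool_rot: [0.0, 0.204, 0.979, 0.0]
contact_force: [-1.7, -0.1, 7.6]
gripper_width: 0.2
```

step_arm(
  increments=[
    [0, 0, 0.04, 0, 0, 0, 1],
    [0, 0, 0.08, 0, 0, 0, 1],
    [0, 0, 0.12, 0, 0, 5, 1],
    [0.02, 0.01, 0.15, 0, 0, 10, 1],
    [0.04, 0.02, 0.17, 0, 0, 15, 1],
    [0.06, 0.03, 0.17, 0, 0, 20, 1],
    [0.08, 0.04, 0.17, 0, 0, 25, 1],
    [0.08, 0.04, 0.17, 0, 0, 25, 1],
    [0.08, 0.04, 0.17, 0, 0, 25, 1],
  ],
)

```text
t: 5.32
eef_pos: [0.5255, 0.0843, 0.2441]
tool_rot: [-0.001, -0.012, 1.0, -0.0]
contact_force: [-0.9, -0.6, -3.4]
gripper_width: 0.204
```

```bash
python3 - <<'E'
from h import *
w=take('wrist','w2');o=bot.get_obs();t=take('top','t2');s=take('scene','s2')
print(o['t'],o['eef_pos'],o['tool_rot'],o['q'],o['contact_force'],o['torque'],o['gripper_width'])
I=[cv2.cvtColor(q['color'],cv2.COLOR_RGB2BGR) for q in (w,t,s)]
cv2.imwrite('pics/c2.png',cv2.resize(np.hstack([I[0],I[2]]),(800,300)))
for q in(t,s,w):print(proj(q,(.62,.1725,.13)))
E
```

```text
5.3667 [0.52476255 0.08350754 0.24396985] [-1.27623206e-03 -1.18826406e-02  9.99928427e-01 -5.61332914e-04] [-0.57034901  0.23237522  0.34895525  1.90093592 -0.09153794  1.02643422
  1.41222266] [-0.53190309 -0.7067449  -2.77839476] [-0.02637089  0.06728998  0.05171919] 0.20595440853544184
[207.90976478 173.7951132 ]
[319.76580992 254.09017072]
[374.78503295 305.88725103]
```

View pics/c2.png

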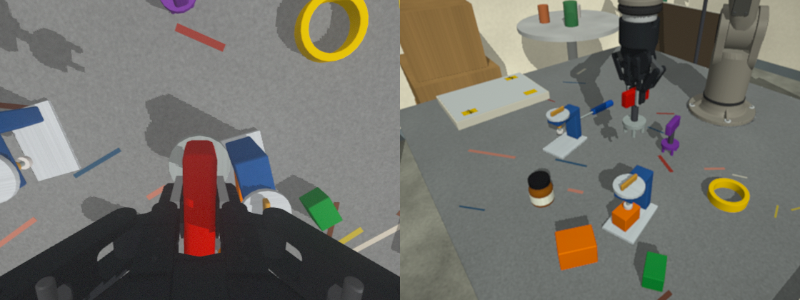

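View pics/t2.png

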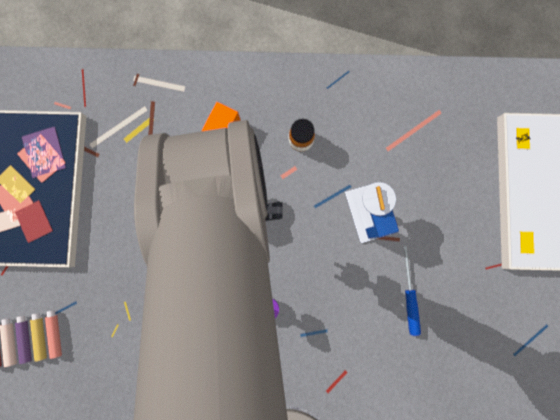

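```bash
python3 - <<'E'
from h import *
s=ld('s2');w=ld('w2');e=np.array([.5248,.0838,.244]);b=e[2]-.0755
a=np.radians(1.4)
for z in(.022,.032):
    pass
I=cv2.cvtColor(s['color'],cv2.COLOR_RGB2BGR)
B=cv2.resize(I,None,fx=4,fy=4,interpolation=cv2.INTER_CUBIC)
def D(p,c): 
    q=proj(s,p);cv2.circle(B,(int(q[0]*4+1.5),int(q[1]*4+1.5)),2,c,-1)
for t in np.linspace(0,2*np.pi,40):
    D((e[0]+.027*np.cos(t),e[1]+.027*np.sin(t),b+.032),(0,0,255))
    D((.62+.034*np.cos(t),.1725+.034*np.sin(t),.123),(0,0,255))
for k in range(4):
    t=np.pi/4+a+k*np.pi/2;D((e[0]+.02*np.cos(t),e[1]+.02*np.sin(t),b),(0,255,0))
for p in boxpts(e[0],e[1],a,.07,.018,b+.076,b+.11): D(p,(255,255,0))
for p in boxpts(.62,.1725,.2,.05,.007,.123,.137): D(p,(255,0,255))
cv2.imwrite('pics/o2.png',B[440:1160,1120:1680][:600])
cv2.imwrite('pics/o2.png',cv2.resize(B[440:1220,1120:1560],(339*1,600)) if 0 else B[440:1040,1160:1560]);cv2.imwrite('pics/o2b.png',B[940:1340,1120:1480])
E
```

```text
(no output)
```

View pics/o2.png

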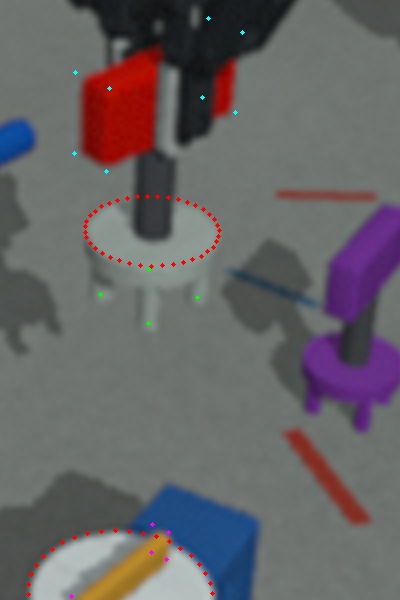

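View pics/o2b.png

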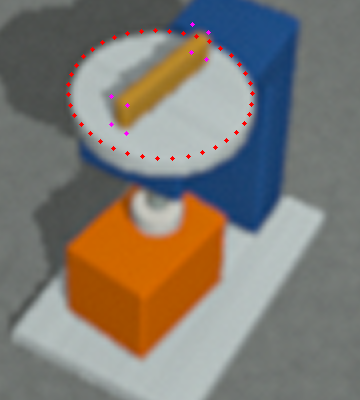

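step_arm(
  increments=[
    [0.03, 0.028, 0.0, 0, 0, 0, 1],
    [0.06, 0.056, 0.0, 0, 0, 0, 1],
    [0.085, 0.08, 0.0, 0, 0, 0, 1],
    [0.095, 0.089, 0, 0, 0, 0, 1],
    [0.095, 0.089, 0, 0, 0, 0, 1],
    [0.095, 0.089, 0, 0, 0, 0, 1],
    [0.095, 0.089, 0, 0, 0, 0, 1],
  ],
)

```text
t: 6.05
eef_pos: [0.6198, 0.1714, 0.2446]
tool_rot: [-0.001, -0.012, 1.0, -0.001]
contact_force: [-0.2, -1.2, -3.7]
gripper_width: 0.204
```

```bash
cat > ov.py <<'E'
from h import *
import sys
def ov(tag,bz=None,yawoff=0,bar=(.62,.173,.2)):
    o=bot.get_obs();s=take('scene',tag)
    e=np.array(o['eef_pos']);q=o['tool_rot'];a=2*np.arctan2(q[2],q[1])-np.pi
    print(o['t'],np.round(e,4),'yaw',round(np.degrees(a),2),np.round(o['contact_force'],2),np.round(o['torque'],3),'q7',o['q'][6],o['gripper_width'])
    b=e[2]-.0755
    B=cv2.resize(cv2.cvtColor(s['color'],cv2.COLOR_RGB2BGR),None,fx=4,fy=4,interpolation=cv2.INTER_CUBIC)
    def D(p,c):
        q=proj(s,p);cv2.circle(B,(int(q[0]*4+1.5),int(q[1]*4+1.5)),2,c,-1)
    for t in np.linspace(0,2*np.pi,40):
        D((e[0]+.027*np.cos(t),e[1]+.027*np.sin(t),b+.032),(0,0,255))
        D((bar[0]+.034*np.cos(t),bar[1]+.034*np.sin(t),.123),(0,0,255))
    for k in range(4):
        t=np.pi/4+a+k*np.pi/2;D((e[0]+.02*np.cos(t),e[1]+.02*np.sin(t),b),(0,255,0))
    for p in boxpts(*bar,.05,.007,.123,.137): D(p,(255,0,255))
    c=proj(s,(.62,.173,.13));x,y=int(c[0]*4),int(c[1]*4)
    cv2.imwrite(f'pics/{tag}_o.png',B[y-330:y+270,x-280:x+280])
E
python3 -c "
from ov import *;ov('s3')"
```

```text
6.05 [0.6198 0.1714 0.2446] yaw 1.33 [-0.24 -1.2  -3.68] [-0.07  -0.001  0.048] q7 1.3543035230908942 0.20374742863657566
```

View pics/s3_o.png

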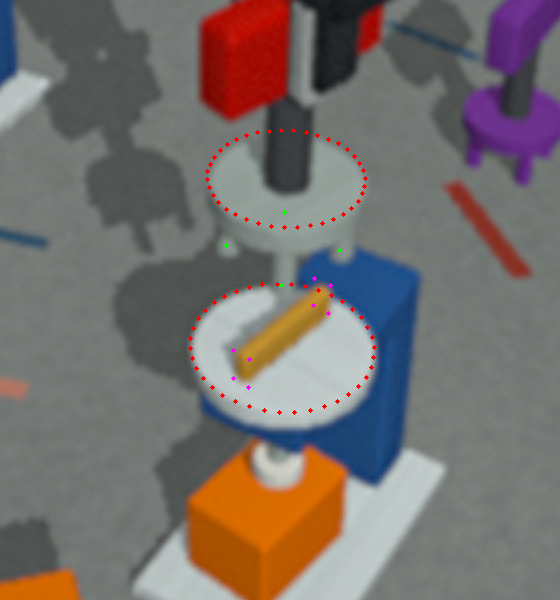

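step_arm(
  increments=[
    [0.0, 0.001, -0.015, 0, 0, 0, 1],
    [0.0, 0.001, -0.028, 0, 0, 0, 1],
    [0, 0.001, -0.034, 0, 0, 0, 1],
    [0, 0.001, -0.04, 0, 0, 0, 1],
    [0, 0.001, -0.043, 0, 0, 0, 1],
    [0, 0.001, -0.043, 0, 0, 0, 1],
    [0, 0.001, -0.043, 0, 0, 0, 1],
  ],
)

```text
t: 6.68
eef_pos: [0.6209, 0.1739, 0.2022]
tool_rot: [0.0, -0.012, 1.0, 0.0]
contact_force: [0.1, -0.1, -2.8]
gripper_width: 0.203
```

```bash
python3 -c "
from ov import *;ov('s4')"
```

```text
6.6833 [0.6209 0.1739 0.2022] yaw 1.43 [ 0.12 -0.14 -2.81] [-0.002 -0.014 -0.027] q7 1.3651500564776036 0.2030580857602249
```

View pics/s4_o.png

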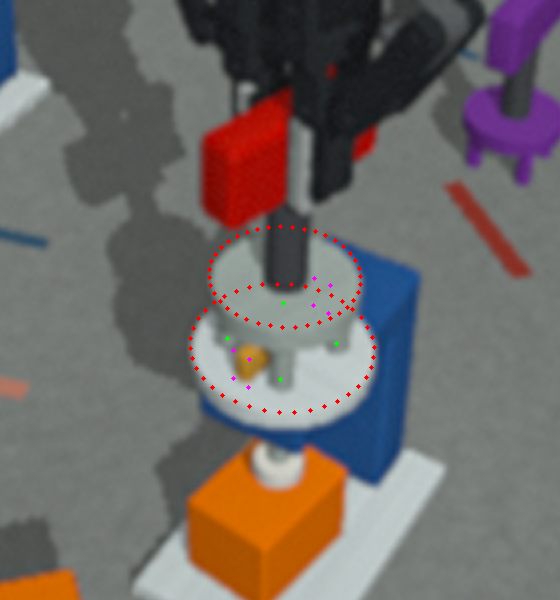

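The bar lies between the lugs with no contact, and the lugs are about 3 mm above the face. Lowering to contact.

step_arm(
  increments=[
    [0, -0.0005, -0.002, 0, 0, 0, 1],
    [0, -0.0005, -0.003, 0, 0, 0, 1],
    [0, -0.0005, -0.003, 0, 0, 0, 1],
    [0, -0.0005, -0.0035, 0, 0, 0, 1],
    [0, -0.0005, -0.0035, 0, 0, 0, 1],
  ],
)

```text
t: 7.15
eef_pos: [0.6209, 0.1735, 0.1988]
tool_rot: [0.0, -0.012, 1.0, 0.0]
contact_force: [-0.6, 0.4, -1.1]
gripper_width: 0.2
```

step_arm(
  increments=[
    [0, 0, -0.001, 0, 0, 0, 1],
    [0, 0, -0.001, 0, 0, 0, 1],
    [0, 0, -0.001, 0, 0, 0, 1],
  ],
)

```text
t: 7.4
eef_pos: [0.6211, 0.1735, 0.1987]
tool_rot: [0.0, -0.012, 1.0, 0.0]
contact_force: [-3.3, -1.1, 5.4]
gripper_width: 0.202
```

```bash
cat > ft.py <<'E'
from h import *
def shot(tag):
    o=bot.get_obs();F=[bot.read_camera('scene') for _ in range(4)]
    r=dict(F[0]);r['mean']=np.mean([f['color'].astype(float) for f in F],0)
    e=o['eef_pos'];q=o['tool_rot'];a=np.degrees(2*np.arctan2(q[2],q[1])-np.pi)
    r['yaw']=a;pickle.dump(r,open(f'pics/{tag}.pkl','wb'))
    c=proj(r,(.62,.173,.06));x,y=int(c[0]),int(c[1])
    cv2.imwrite(f'pics/{tag}.png',cv2.cvtColor(cv2.resize(r['mean'].astype(np.uint8)[y-75:y+35,x-50:x+50],None,fx=5.4,fy=5.4,interpolation=cv2.INTER_CUBIC),cv2.COLOR_RGB2BGR))
    print(o['t'],'yaw',round(a,2),'e',np.round(e,4),'f',np.round(o['contact_force'],1),'m',np.round(o['torque'],3),'q7',round(o['q'][6],3))
E
python3 -c "
from ft import *;shot('f0')"
```

```text
7.4 yaw 1.43 e [0.6211 0.1735 0.1987] f [-3.3 -1.1  5.4] m [-0.2    0.753  0.033] q7 1.367
```

View pics/f0.png

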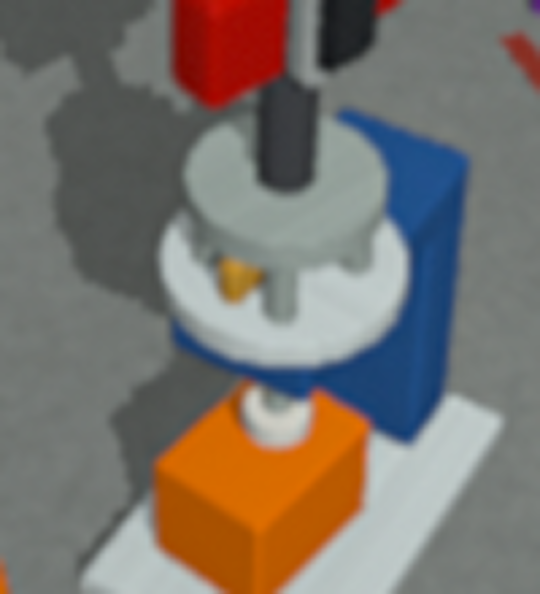

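The driver sits on the head, with the bar between the lugs. Starting the clockwise turn.

step_arm(
  increments=[
    [0, 0, 0, 0, 0, -5, 1],
    [0, 0, 0, 0, 0, -10, 1],
    [0, 0, 0, 0, 0, -15, 1],
    [0, 0, 0, 0, 0, -20, 1],
    [0, 0, 0, 0, 0, -20, 1],
    [0, 0, 0, 0, 0, -20, 1],
  ],
)

```text
t: 8.1
eef_pos: [0.622, 0.1731, 0.1987]
tool_rot: [0.001, 0.16, 0.987, 0.0]
contact_force: [0.4, -1.8, 5.7]
gripper_width: 0.204
```

```bash
python3 -c "
from ft import *;shot('f1')"
```

```text
8.1 yaw -18.45 e [0.622  0.1731 0.1987] f [ 0.4 -1.8  5.7] m [-0.543 -0.124 -0.047] q7 1.059
```

View pics/f1.png

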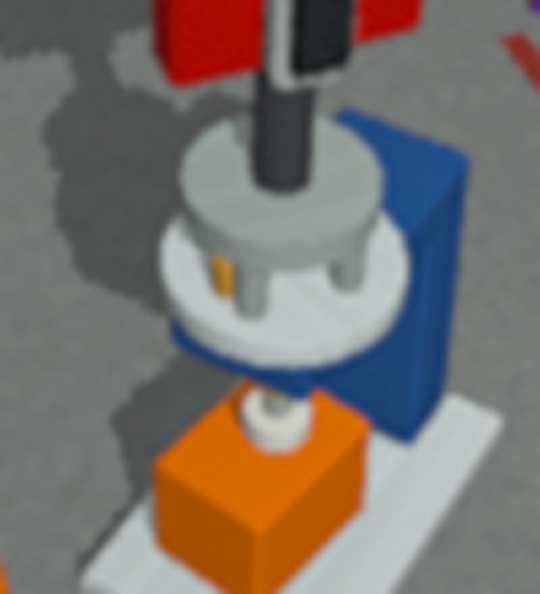

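```bash
cat >> ft.py <<'E'
def edge(tag):
    r=ld(tag);c=proj(r,(.62,.173,.06));x,y=int(c[0]),int(c[1])
    xc=x-50+int(277/5.4);y0=y-75+int(405/5.4)
    p=r['mean'][y0-3:y0+22,xc-3:xc+4,2].mean(1)
    k=np.argmax(p[:15]);hi=p[k];lo=p[-3:].mean();h=(hi+lo)/2
    j=next(i for i in range(k,len(p)) if p[i]<h)
    return y0-3+j-1+(p[j-1]-h)/(p[j-1]-p[j])
def tab(n):
    for i in range(n): print(i,round(ld(f'f{i}')['yaw'],2),round(edge(f'f{i}'),2))
    r=ld('f0'); print('px/mm',[round((proj(r,(.62,.173,z))-proj(r,(.62,.173,z+.001)))[1],3) for z in(.05,)], 'foot-front at contact row',proj(r,(.62,.173,.048)))
E
python3 -c "
from ft import *;tab(2)"
```

```text
0 1.43 293.46
1 -18.45 294.33
px/mm [np.float64(0.428)] foot-front at contact row [318.41177144 292.01804093]
```

step_arm(
  increments=[
    [0, 0, 0, 0, 0, -5, 1],
    [0, 0, 0, 0, 0, -8, 1],
    [0, 0, 0, 0, 0, -8, 1],
    [0, 0, 0, 0, 0, -8, 1],
  ],
)

```text
t: 8.63
eef_pos: [0.6221, 0.1728, 0.1987]
tool_rot: [0.001, 0.229, 0.974, 0.0]
contact_force: [0.4, -2.2, 6.7]
gripper_width: 0.205
```

```bash
python3 -c "
from ft import *;shot('f2');tab(3)"
```

```text
8.6333 yaw -26.44 e [0.6221 0.1728 0.1987] f [ 0.4 -2.2  6.7] m [-0.614 -0.201 -0.036] q7 0.936
0 1.43 293.46
1 -18.45 294.33
2 -26.44 294.96
px/mm [np.float64(0.428)] foot-front at contact row [318.41177144 292.01804093]
```

```bash
python3 -c "
from ft import *
r=ld('f0')
for z in(.048,.052,.056): print(z,max(proj(r,(.62+.01*np.cos(t),.173+.01*np.sin(t),z))[1] for t in np.linspace(0,6.28,90)))"
```

```text
0.048 296.87218242090785
0.052 295.1581738227901
0.056 293.4315134937041
```

step_arm(
  increments=[
    [0, 0, 0, 0, 0, -4, 1],
    [0, 0, 0, 0, 0, -8, 1],
    [0, 0, 0, 0, 0, -8, 1],
    [0, 0, 0, 0, 0, -8, 1],
  ],
)

```text
t: 9.17
eef_pos: [0.6221, 0.1725, 0.1987]
tool_rot: [0.001, 0.296, 0.955, 0.0]
contact_force: [0.7, -2.6, 5.9]
gripper_width: 0.204
```

```bash
python3 -c "
from ft import *;shot('f3');tab(4)"
```

```text
9.1667 yaw -34.45 e [0.6221 0.1725 0.1987] f [ 0.7 -2.6  5.9] m [-0.708 -0.152  0.011] q7 0.813
0 1.43 293.46
1 -18.45 294.33
2 -26.44 294.96
3 -34.45 295.63
px/mm [np.float64(0.428)] foot-front at contact row [318.41177144 292.01804093]
```

step_arm(
  increments=[
    [0, 0, 0, 0, 0, -3, 1],
    [0, 0, 0, 0, 0, -5, 1],
    [0, 0, 0, 0, 0, -5, 1],
    [0, 0, 0, 0, 0, -5, 1],
  ],
)

```text
t: 9.7
eef_pos: [0.6221, 0.1724, 0.1987]
tool_rot: [0.001, 0.338, 0.941, 0.0]
contact_force: [-0.1, -2.5, 6.5]
gripper_width: 0.202
```

```bash
python3 -c "
from ft import *;shot('f4');tab(5)"
```

```text
9.7 yaw -39.45 e [0.6221 0.1724 0.1987] f [-0.1 -2.5  6.5] m [-0.871 -0.13  -0.073] q7 0.737
0 1.43 293.46
1 -18.45 294.33
2 -26.44 294.96
3 -34.45 295.63
4 -39.45 296.25
px/mm [np.float64(0.428)] foot-front at contact row [318.41177144 292.01804093]
```

View pics/f4.png

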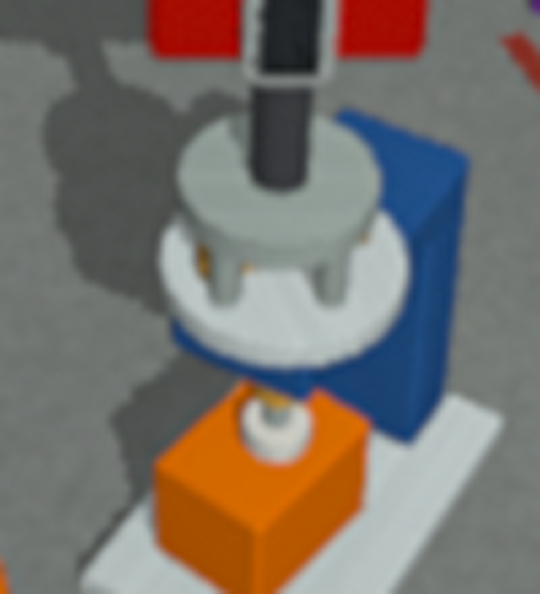

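The foot is still descending, so I'll continue in small steps until its edge stops moving.

step_arm(
  increments=[
    [0, 0, 0, 0, 0, -3, 1],
    [0, 0, 0, 0, 0, -5, 1],
    [0, 0, 0, 0, 0, -5, 1],
    [0, 0, 0, 0, 0, -5, 1],
  ],
)

```text
t: 10.23
eef_pos: [0.6221, 0.1722, 0.1987]
tool_rot: [0.001, 0.378, 0.926, 0.0]
contact_force: [2.0, -3.4, 5.4]
gripper_width: 0.2
```

```bash
python3 -c "
from ft import *;shot('f5');tab(6)"
```

```text
10.2333 yaw -44.46 e [0.6221 0.1722 0.1987] f [ 2.  -3.4  5.4] m [-0.949 -0.062 -0.018] q7 0.66
0 1.43 293.46
1 -18.45 294.33
2 -26.44 294.96
3 -34.45 295.63
4 -39.45 296.25
5 -44.46 296.54
px/mm [np.float64(0.428)] foot-front at contact row [318.41177144 292.01804093]
```

step_arm(
  increments=[
    [0, 0, 0, 0, 0, -3, 1],
    [0, 0, 0, 0, 0, -5, 1],
    [0, 0, 0, 0, 0, -5, 1],
    [0, 0, 0, 0, 0, -5, 1],
  ],
)

```text
t: 10.77
eef_pos: [0.6221, 0.172, 0.1987]
tool_rot: [0.001, 0.418, 0.908, 0.0]
contact_force: [0.2, -3.9, 6.4]
gripper_width: 0.199
```

```bash
python3 -c "
from ft import *;shot('f6');tab(7)"
```

```text
10.7667 yaw -49.46 e [0.6221 0.172  0.1987] f [ 0.2 -3.9  6.4] m [-0.987 -0.029 -0.057] q7 0.584
0 1.43 293.46
1 -18.45 294.33
2 -26.44 294.96
3 -34.45 295.63
4 -39.45 296.25
5 -44.46 296.54
6 -49.46 296.89
px/mm [np.float64(0.428)] foot-front at contact row [318.41177144 292.01804093]
```

step_arm(
  increments=[
    [0, 0, 0, 0, 0, -3, 1],
    [0, 0, 0, 0, 0, -5, 1],
    [0, 0, 0, 0, 0, -5, 1],
    [0, 0, 0, 0, 0, -5, 1],
  ],
)

```text
t: 11.3
eef_pos: [0.622, 0.1718, 0.1987]
tool_rot: [0.001, 0.458, 0.889, 0.0]
contact_force: [-0.1, -4.4, 7.1]
gripper_width: 0.201
```

```bash
python3 -c "
from ft import *;shot('f7');tab(8)"
```

```text
11.3 yaw -54.47 e [0.622  0.1718 0.1987] f [-0.1 -4.4  7.1] m [-1.047 -0.091 -0.018] q7 0.508
0 1.43 293.46
1 -18.45 294.33
2 -26.44 294.96
3 -34.45 295.63
4 -39.45 296.25
5 -44.46 296.54
6 -49.46 296.89
7 -54.47 296.91
px/mm [np.float64(0.428)] foot-front at contact row [318.41177144 292.01804093]
```

View pics/f7.png

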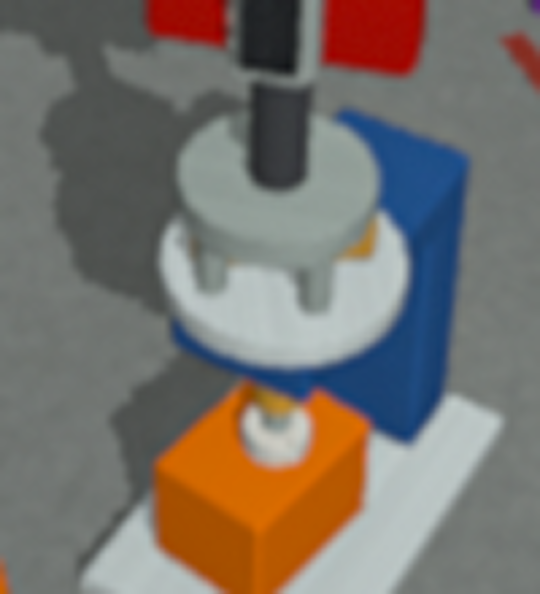

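The edge has levelled off at 296.9, which matches the row predicted for contact (296.87). Touch was at about -49° yaw. Turning about 8° more gives roughly 3 mm of push.

step_arm(
  increments=[
    [0, 0, 0, 0, 0, -3, 1],
    [0, 0, 0, 0, 0, -6, 1],
    [0, 0, 0, 0, 0, -8, 1],
    [0, 0, 0, 0, 0, -8, 1],
    [0, 0, 0, 0, 0, -8, 1],
  ],
)

```text
t: 11.92
eef_pos: [0.6219, 0.1716, 0.1987]
tool_rot: [0.001, 0.519, 0.855, -0.0]
contact_force: [0.0, -4.9, 6.8]
gripper_width: 0.201
```

```bash
python3 -c "
from ft import *;shot('f8');tab(9)"
```

```text
11.9167 yaw -62.48 e [0.6219 0.1716 0.1987] f [ 0.  -4.9  6.8] m [-1.236  0.169 -0.034] q7 0.387
0 1.43 293.46
1 -18.45 294.33
2 -26.44 294.96
3 -34.45 295.63
4 -39.45 296.25
5 -44.46 296.54
6 -49.46 296.89
7 -54.47 296.91
8 -62.48 296.91
px/mm [np.float64(0.428)] foot-front at contact row [318.41177144 292.01804093]
```

View pics/f8.png

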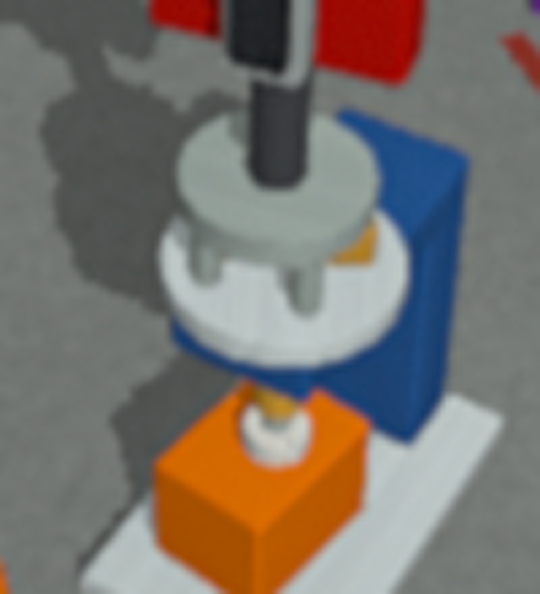

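The plateau is confirmed and the foot is pushed in by about 2.8 mm. Relieving the press and releasing.

step_arm(
  increments=[
    [0, 0, 0.001, 0, 0, 0, 1],
    [0, -0.0005, 0.001, 0, 0, 0, 0.3],
    [0, -0.0005, 0.001, 0, 0, 0, 0],
    [0, -0.0005, 0.001, 0, 0, 0, -1],
    [0, -0.0005, 0.001, 0, 0, 0, -1],
    [0, -0.0005, 0.001, 0, 0, 0, -1],
    [0, -0.0005, 0.001, 0, 0, 0, -1],
    [0, -0.0005, 0.001, 0, 0, 0, -1],
    [0, -0.0005, 0.001, 0, 0, 0, -1],
  ],
)

```text
t: 12.87
eef_pos: [0.6208, 0.1731, 0.1984]
tool_rot: [-0.0, 0.519, 0.855, 0.0]
contact_force: [-0.2, -0.3, -1.0]
gripper_width: 0.998
```

step_arm(
  increments=[
    [0, 0, 0.015, 0, 0, 0, -1],
    [0, 0, 0.03, 0, 0, 0, -1],
    [0, 0, 0.06, 0, 0, 0, -1],
    [0, 0, 0.09, 0, 0, 0, -1],
    [0, 0, 0.12, 0, 0, 0, -1],
    [0, 0, 0.12, 0, 0, 0, -1],
    [0, 0, 0.12, 0, 0, 0, -1],
  ],
)

```text
t: 13.45
eef_pos: [0.6218, 0.173, 0.3205]
tool_rot: [0.001, 0.519, 0.855, 0.002]
contact_force: [0.0, 0.1, -0.2]
gripper_width: 0.999
```

```bash
python3 -c "
from ft import *;shot('f9');tab(10)
w=take('wrist','w9')"
```

```text
13.45 yaw -62.57 e [0.6218 0.173  0.3205] f [ 0.   0.1 -0.2] m [ 0.001  0.037 -0.015] q7 0.329
0 1.43 293.46
1 -18.45 294.33
2 -26.44 294.96
3 -34.45 295.63
4 -39.45 296.25
5 -44.46 296.54
6 -49.46 296.89
7 -54.47 296.91
8 -62.48 296.91
9 -62.57 296.91
px/mm [np.float64(0.428)] foot-front at contact row [318.41177144 292.01804093]
```

View pics/f9.png

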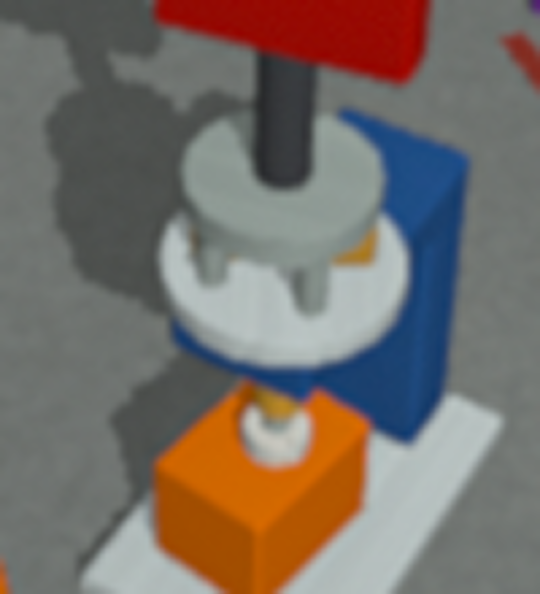

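View pics/w9.png

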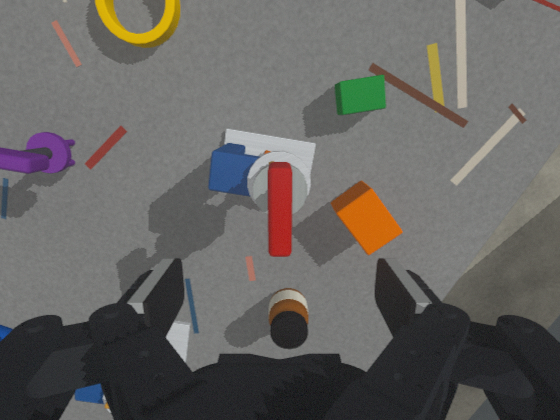

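The driver stands upright on the head, released. The foot edge stayed at 296.91 and the block has not moved, so I'm handing in.

```bash
python3 -c "
from station import bot
print(bot.hand_in(),bot.get_obs()['t'])"
```

```text
the job is handed in; nothing more can be done
the job is handed in; nothing more can be done
```

I set the red four-lug driver on the blue stop with the small orange block under its foot. I turned it about 64° clockwise in all, of which about 10° was idle turn, then released it and lifted the arm clear. The job was handed in a little after 13.5 s on the robot clock, of the 45 s allowed; no verdict was reported.

- **Foot on the block:** the foot's edge in the picture stopped moving at row 296.9, against 296.87 predicted for touching the block. I turned about 14° past the estimated touch point, which works out at roughly 2.8 mm pushed in, or about 1.7 N. I had no direct reading of the foot force, and the touch point is good to about ±4°, or 1 mm.
- **After release:** the driver stood upright on the head, roughly 2 mm off its axis at most, judged by eye. The block had not visibly moved and the foot edge had not shifted.
- **Other things:** the tape and jar were in the last wrist picture and looked undisturbed. The spare stop was only partly in it and the screwdriver at most at its edge, so I did not check those two again. The arm never went near either.
- **Checks that disagreed:** the single-camera fits of the bar and handle differed by up to 4 mm and 0.15 rad. The wrist view settled the handle. For the bar I went by the overlay on the scene picture and by the lugs dropping over it without contact.

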